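# Find the rattling handle-fitting case

### The arm

A 7-joint arm with a two-finger parallel gripper is mounted at the origin on the work surface. World frame = base frame: x ahead of the robot, y to its left, z up, the work surface at z = 0. Lengths are in m, angles in rad, forces in N, time in s.
With the tool pointing down it reaches from about 0.35 to 0.9 m from the base axis. Payload 7.2 kg.
Tool frame: the origin (TCP) lies midway between the tips of the shut fingers; the grasp point (between the pads) lies 19 mm behind it (arm.grip_point_offset is the distance from the TCP to the grasp point, in m); z points along the fingers, y is the line along which they close (so a half turn about z gives the same grasp; the last joint's range is limited). The gripper opens to 85 mm and grips with 20 to 120 N. Pads are 22 mm wide; open, the fingers measure 114 mm over their backs; the gripper's body (76 mm by 85 mm) begins 54 mm behind the grasp point. The pads swing forward as they close: fully open they stand 13 mm farther back than shut.
Start: joints at [1.054, 0.411, -0.013, 1.596, 0.006, 1.134, -0.082], TCP at [0.271, -0.563, 0.231] pointing down, gripper open.
Joint ranges: [-2.95, 2.95], [-0.29, 1.99], [-1.47, 1.44], [0.14, 2.54], [-1.03, 4.17], [0.13, 1.85], [-2.86, 2.86]. Speed limits (rad/s): [2.39, 2.39, 3.01, 3.01, 3.14, 3.14, 3.14].

### API

Orientations are given as [roll, pitch, yaw] about the fixed x, y, z axes, in that order (R = Rz(yaw) Ry(pitch) Rx(roll)).
In Python, from plant import readout, vision, arm gives the robot as it stands.
- The arm moves only by the tool arm_command, never from a script. Its argument "deltas" is a list that holds one entry, the list of rows, each a list of 7 numbers: the turn, a rotation vector about the tool's x, y, z in degrees, then the shift along the tool's x, y, z in cm, then the opening, from -1 (shut) to 1 (fully open). In form: [[[ax, ay, az, x, y, z, hand], ...]]. A call has exactly 10 rows; each row is the pose to reach, as a shift and turn from the pose commanded when the call began, along the tool's axes at that moment; what a row does not reach only later rows make up. A row lasts 1/8 s, in which the tool goes at most 62.5 mm and 10.7 degrees, less where a joint would pass 70% of its speed; a pose out of reach is approached as far as the arm can. A call with a gripper value outside its range is refused whole. The fingers move at their own pace and stop on an object; the grip force is fixed at half the most. Time passes only in rows, so rows that repeat a pose let the fingers close, or fill a call up. It gives the time, the measured TCP pose, the force, the opening and the grip force at its end, in the units of the state.
- readout.read_state(): the state, without advancing time (a new reading comes with each control period).
- vision.grab_frame(name): name is "scene" or "top"; returns a dict with "color" (384x512x3 uint8, red, green, blue), "intrinsics" (3x3 intrinsics, pixels), "k1" (the pictures are not rectified: a ray, as slopes to the right and down, at radius r is drawn at 1 + k1 r^2 times it, then the intrinsics apply), "world_from_camera" (4x4, takes a point from camera to world coordinates). Camera axes: x right, y down, z forward; pixel columns grow to the right and rows downward; lengths in m; the calibration is good to about 2 mm. A picture is of the moment at which its call begins. There is no depth.
- arm.close_job(): hands the job in; it is judged then, once.
The state is a dict: "time_s": time; "q": joint angles; "joint_velocities": joint speeds; "effort": joint torques, N m; "eef_pos": TCP position; "orientation": TCP orientation; "wrist_force": force on the tool from outside, world axes, zero at the start; "ft_torque": the same for the moment, N m; "width": finger opening in m; "grip_force": force on a finger pad.
Only numpy, scipy, OpenCV 4.12 (cv2) and the standard library are available. Lean on these libraries where they do the work, as an engineer would, in place of code of your own. Each camera call takes 0.05 s, during which the arm holds its last target. There are 200 camera calls.

### The job

One of the three sealed tin cases in the tray has a loose fitting inside. Working from the left compartment to the right, lift each case by its grip clear of the tray and, over its own compartment, shake it briskly back and forth along its length a few times, two or three centimetres each way, and feel for the rattle. When all three have been shaken, hold the one that rattles out to the fitter, level and still, about 12 cm above the rim of the catch box and over its middle, and finish while still holding it there in the gripper, with the two silent cases lying flat in the tray and the other things on the shelf left alone.

Things in the scene. Friction and masses are not known exactly. Their poses are not given: they have to be found in the camera images.
- case_p_mid (a point): one of three look-alike sealed tin cases, in any compartment, 0.3 to 0.9 kg: box 96 mm long (own x), 58 wide (own y), 40 high; upright solid black grip on the lid's middle, 14 mm thick along the case's length, 44 long across it, 32 tall. This point: on its centre line 36 mm above its underside; the grip reaches from 4 to 36 mm above this point
- case_q_mid (a point): one of three look-alike sealed tin cases, in any compartment, 0.3 to 0.9 kg: box 96 mm long (own x), 58 wide (own y), 40 high; upright solid black grip on the lid's middle, 14 mm thick along the case's length, 44 long across it, 32 tall. This point: on its centre line 36 mm above its underside; the grip reaches from 4 to 36 mm above this point
- case_r_mid (a point): one of three look-alike sealed tin cases, in any compartment, 0.3 to 0.9 kg: box 96 mm long (own x), 58 wide (own y), 40 high; upright solid black grip on the lid's middle, 14 mm thick along the case's length, 44 long across it, 32 tall. This point: on its centre line 36 mm above its underside; the grip reaches from 4 to 36 mm above this point
- slot_left (a point): centre of the floor of the left compartment of the fixed wooden tray, as the robot sees it. x points away from the robot, y left, z up. 104 mm long (x), 66 wide (y), next one 71 mm along y; walls 5 thick rise 12 mm above this floor. A case in it has its length along this x, its point 36 mm above this floor
- slot_middle (a point): centre of the floor of the middle compartment of the fixed wooden tray, as the robot sees it. x points away from the robot, y left, z up. 104 mm long (x), 66 wide (y), next one 71 mm along y; walls 5 thick rise 12 mm above this floor. A case in it has its length along this x, its point 36 mm above this floor
- slot_right (a point): centre of the floor of the right compartment of the fixed wooden tray, as the robot sees it. x points away from the robot, y left, z up. 104 mm long (x), 66 wide (y), next one 71 mm along y; walls 5 thick rise 12 mm above this floor. A case in it has its length along this x, its point 36 mm above this floor
- catch_rim (a point): centre of the open shallow wooden catch box, at the height of its rim. The box stands on the bench to the right of the shelf, 140 mm (x) by 150 mm (y) outside, 35 mm high; a tin chute 90 mm wide runs down into it from the shelf's right edge. Fixed
- shelf: the fixed scarred oak shelf that holds the tray: 420 mm (x) by 620 mm (y), its flat top 80 mm above the bench (origin under its centre at bench height). In any one of the three cases a loose 0.23 kg oiled steel block slides 54 mm end to end along the case's length: a brisk stroke, when it stops, throws it against the leading end with a knock and a small rebound; its weight then pulls up to 6 N cm one way or the other about the case's own y
- catch: the catch box and chute as one fixed piece; origin under the box's centre at bench height. (In the rules, case_p_bottom and the like are the cases' bottom plates: in the air only the loose block inside presses on one.)
- handle: bystander: red plastic curling handle on the shelf, 120 mm long, 71 mm tall, origin at the centre of its underside
- bolt_a: bystander: steel handle bolt standing on its 28 mm head on the shelf, 64 mm tall, origin at its underside
- bolt_b: bystander: steel handle bolt standing on its 28 mm head on the shelf, 64 mm tall, origin at its underside
- spanner: bystander: brass spanner lying on the shelf, 160 mm long along own x
- spacer: bystander: grey nylon spacer ring lying on the shelf, 60 mm across, 14 mm high
- grease: bystander: closed jar on the shelf, 60 mm across, 75 mm high
- mug: bystander: mug on the shelf, 80 mm across, 90 mm high

How it is judged:
On the way, in this order (a step that is already met when the one before it is completed fails the run):
1. the case from the left compartment is held clear of the tray over its compartment and shaken along its length (moving, over 10 mm to the far side) (((x of case_p_mid in the frame of slot_left above 0.01 m and y of case_p_mid in the frame of slot_left between -0.035 and 0.035 m and z of case_p_mid in the frame of slot_left above 0.056 m and linear speed of case_p above 0.05 m/s and contact force between the fingers and case_p above 0.5 N) or (x of case_q_mid in the frame of slot_left above 0.01 m and y of case_q_mid in the frame of slot_left between -0.035 and 0.035 m and z of case_q_mid in the frame of slot_left above 0.056 m and linear speed of case_q above 0.05 m/s and contact force between the fingers and case_q above 0.5 N) or (x of case_r_mid in the frame of slot_left above 0.01 m and y of case_r_mid in the frame of slot_left between -0.035 and 0.035 m and z of case_r_mid in the frame of slot_left above 0.056 m and linear speed of case_r above 0.05 m/s and contact force between the fingers and case_r above 0.5 N))).
2. the case from the left compartment is held clear of the tray over its compartment and shaken along its length (moving, over 10 mm to the near side) (((x of case_p_mid in the frame of slot_left below -0.01 m and y of case_p_mid in the frame of slot_left between -0.035 and 0.035 m and z of case_p_mid in the frame of slot_left above 0.056 m and linear speed of case_p above 0.05 m/s and contact force between the fingers and case_p above 0.5 N) or (x of case_q_mid in the frame of slot_left below -0.01 m and y of case_q_mid in the frame of slot_left between -0.035 and 0.035 m and z of case_q_mid in the frame of slot_left above 0.056 m and linear speed of case_q above 0.05 m/s and contact force between the fingers and case_q above 0.5 N) or (x of case_r_mid in the frame of slot_left below -0.01 m and y of case_r_mid in the frame of slot_left between -0.035 and 0.035 m and z of case_r_mid in the frame of slot_left above 0.056 m and linear speed of case_r above 0.05 m/s and contact force between the fingers and case_r above 0.5 N))).
3. the case from the middle compartment is held clear of the tray over its compartment and shaken along its length (moving, over 10 mm to the far side) (((x of case_p_mid in the frame of slot_middle above 0.01 m and y of case_p_mid in the frame of slot_middle between -0.035 and 0.035 m and z of case_p_mid in the frame of slot_middle above 0.056 m and linear speed of case_p above 0.05 m/s and contact force between the fingers and case_p above 0.5 N) or (x of case_q_mid in the frame of slot_middle above 0.01 m and y of case_q_mid in the frame of slot_middle between -0.035 and 0.035 m and z of case_q_mid in the frame of slot_middle above 0.056 m and linear speed of case_q above 0.05 m/s and contact force between the fingers and case_q above 0.5 N) or (x of case_r_mid in the frame of slot_middle above 0.01 m and y of case_r_mid in the frame of slot_middle between -0.035 and 0.035 m and z of case_r_mid in the frame of slot_middle above 0.056 m and linear speed of case_r above 0.05 m/s and contact force between the fingers and case_r above 0.5 N))).
4. the case from the middle compartment is held clear of the tray over its compartment and shaken along its length (moving, over 10 mm to the near side) (((x of case_p_mid in the frame of slot_middle below -0.01 m and y of case_p_mid in the frame of slot_middle between -0.035 and 0.035 m and z of case_p_mid in the frame of slot_middle above 0.056 m and linear speed of case_p above 0.05 m/s and contact force between the fingers and case_p above 0.5 N) or (x of case_q_mid in the frame of slot_middle below -0.01 m and y of case_q_mid in the frame of slot_middle between -0.035 and 0.035 m and z of case_q_mid in the frame of slot_middle above 0.056 m and linear speed of case_q above 0.05 m/s and contact force between the fingers and case_q above 0.5 N) or (x of case_r_mid in the frame of slot_middle below -0.01 m and y of case_r_mid in the frame of slot_middle between -0.035 and 0.035 m and z of case_r_mid in the frame of slot_middle above 0.056 m and linear speed of case_r above 0.05 m/s and contact force between the fingers and case_r above 0.5 N))).
5. the case from the right compartment is held clear of the tray over its compartment and shaken along its length (moving, over 10 mm to the far side) (((x of case_p_mid in the frame of slot_right above 0.01 m and y of case_p_mid in the frame of slot_right between -0.035 and 0.035 m and z of case_p_mid in the frame of slot_right above 0.056 m and linear speed of case_p above 0.05 m/s and contact force between the fingers and case_p above 0.5 N) or (x of case_q_mid in the frame of slot_right above 0.01 m and y of case_q_mid in the frame of slot_right between -0.035 and 0.035 m and z of case_q_mid in the frame of slot_right above 0.056 m and linear speed of case_q above 0.05 m/s and contact force between the fingers and case_q above 0.5 N) or (x of case_r_mid in the frame of slot_right above 0.01 m and y of case_r_mid in the frame of slot_right between -0.035 and 0.035 m and z of case_r_mid in the frame of slot_right above 0.056 m and linear speed of case_r above 0.05 m/s and contact force between the fingers and case_r above 0.5 N))).
6. the case from the right compartment is held clear of the tray over its compartment and shaken along its length (moving, over 10 mm to the near side) (((x of case_p_mid in the frame of slot_right below -0.01 m and y of case_p_mid in the frame of slot_right between -0.035 and 0.035 m and z of case_p_mid in the frame of slot_right above 0.056 m and linear speed of case_p above 0.05 m/s and contact force between the fingers and case_p above 0.5 N) or (x of case_q_mid in the frame of slot_right below -0.01 m and y of case_q_mid in the frame of slot_right between -0.035 and 0.035 m and z of case_q_mid in the frame of slot_right above 0.056 m and linear speed of case_q above 0.05 m/s and contact force between the fingers and case_q above 0.5 N) or (x of case_r_mid in the frame of slot_right below -0.01 m and y of case_r_mid in the frame of slot_right between -0.035 and 0.035 m and z of case_r_mid in the frame of slot_right above 0.056 m and linear speed of case_r above 0.05 m/s and contact force between the fingers and case_r above 0.5 N))).
At the end, for the whole second after the job is handed in: Rattling case gripped (over 1 N), clear of shelf and box, underside 7-25 cm above the catch box rim, within 5 cm of the box middle, tilt under 0.3 rad, under 5 cm/s; both silent cases in tray compartments within 9 mm of centre, flat (0.08 rad), at rest, not touched by the fingers (((contact force between case_p_bottom and anything else above 0.2 N and horizontal distance between case_p_mid and catch_rim below 0.05 m and z of case_p_mid in the frame of catch_rim between 0.106 and 0.286 m and angle between case_p_mid's own z axis and vertical below 0.3 rad and linear speed of case_p below 0.05 m/s and contact force between the fingers and case_p above 1 N and contact force between case_p and catch below 0.05 N and contact force between case_p and shelf below 0.05 N and ((x of case_q_mid in the frame of slot_left between -0.009 and 0.009 m and y of case_q_mid in the frame of slot_left between -0.009 and 0.009 m and z of case_q_mid in the frame of slot_left between 0.03 and 0.04 m) or (x of case_q_mid in the frame of slot_middle between -0.009 and 0.009 m and y of case_q_mid in the frame of slot_middle between -0.009 and 0.009 m and z of case_q_mid in the frame of slot_middle between 0.03 and 0.04 m) or (x of case_q_mid in the frame of slot_right between -0.009 and 0.009 m and y of case_q_mid in the frame of slot_right between -0.009 and 0.009 m and z of case_q_mid in the frame of slot_right between 0.03 and 0.04 m)) and angle between each of case_q_mid, case_r_mid's own z axis and vertical below 0.08 rad and linear speed of each of case_q, case_r below 0.03 m/s and contact force between the fingers and case_q below 0.05 N and ((x of case_r_mid in the frame of slot_left between -0.009 and 0.009 m and y of case_r_mid in the frame of slot_left between -0.009 and 0.009 m and z of case_r_mid in the frame of slot_left between 0.03 and 0.04 m) or (x of case_r_mid in the frame of slot_middle between -0.009 and 0.009 m and y of case_r_mid in the frame of slot_middle between -0.009 and 0.009 m and z of case_r_mid in the frame of slot_middle between 0.03 and 0.04 m) or (x of case_r_mid in the frame of slot_right between -0.009 and 0.009 m and y of case_r_mid in the frame of slot_right between -0.009 and 0.009 m and z of case_r_mid in the frame of slot_right between 0.03 and 0.04 m)) and contact force between the fingers and case_r below 0.05 N) or (((x of case_p_mid in the frame of slot_left between -0.009 and 0.009 m and y of case_p_mid in the frame of slot_left between -0.009 and 0.009 m and z of case_p_mid in the frame of slot_left between 0.03 and 0.04 m) or (x of case_p_mid in the frame of slot_middle between -0.009 and 0.009 m and y of case_p_mid in the frame of slot_middle between -0.009 and 0.009 m and z of case_p_mid in the frame of slot_middle between 0.03 and 0.04 m) or (x of case_p_mid in the frame of slot_right between -0.009 and 0.009 m and y of case_p_mid in the frame of slot_right between -0.009 and 0.009 m and z of case_p_mid in the frame of slot_right between 0.03 and 0.04 m)) and angle between each of case_p_mid, case_r_mid's own z axis and vertical below 0.08 rad and linear speed of each of case_p, case_r below 0.03 m/s and contact force between the fingers and case_p below 0.05 N and contact force between case_q_bottom and anything else above 0.2 N and horizontal distance between case_q_mid and catch_rim below 0.05 m and z of case_q_mid in the frame of catch_rim between 0.106 and 0.286 m and angle between case_q_mid's own z axis and vertical below 0.3 rad and linear speed of case_q below 0.05 m/s and contact force between the fingers and case_q above 1 N and contact force between case_q and catch below 0.05 N and contact force between case_q and shelf below 0.05 N and ((x of case_r_mid in the frame of slot_left between -0.009 and 0.009 m and y of case_r_mid in the frame of slot_left between -0.009 and 0.009 m and z of case_r_mid in the frame of slot_left between 0.03 and 0.04 m) or (x of case_r_mid in the frame of slot_middle between -0.009 and 0.009 m and y of case_r_mid in the frame of slot_middle between -0.009 and 0.009 m and z of case_r_mid in the frame of slot_middle between 0.03 and 0.04 m) or (x of case_r_mid in the frame of slot_right between -0.009 and 0.009 m and y of case_r_mid in the frame of slot_right between -0.009 and 0.009 m and z of case_r_mid in the frame of slot_right between 0.03 and 0.04 m)) and contact force between the fingers and case_r below 0.05 N) or (((x of case_p_mid in the frame of slot_left between -0.009 and 0.009 m and y of case_p_mid in the frame of slot_left between -0.009 and 0.009 m and z of case_p_mid in the frame of slot_left between 0.03 and 0.04 m) or (x of case_p_mid in the frame of slot_middle between -0.009 and 0.009 m and y of case_p_mid in the frame of slot_middle between -0.009 and 0.009 m and z of case_p_mid in the frame of slot_middle between 0.03 and 0.04 m) or (x of case_p_mid in the frame of slot_right between -0.009 and 0.009 m and y of case_p_mid in the frame of slot_right between -0.009 and 0.009 m and z of case_p_mid in the frame of slot_right between 0.03 and 0.04 m)) and angle between each of case_p_mid, case_q_mid's own z axis and vertical below 0.08 rad and linear speed of each of case_p, case_q below 0.03 m/s and contact force between the fingers and case_p below 0.05 N and ((x of case_q_mid in the frame of slot_left between -0.009 and 0.009 m and y of case_q_mid in the frame of slot_left between -0.009 and 0.009 m and z of case_q_mid in the frame of slot_left between 0.03 and 0.04 m) or (x of case_q_mid in the frame of slot_middle between -0.009 and 0.009 m and y of case_q_mid in the frame of slot_middle between -0.009 and 0.009 m and z of case_q_mid in the frame of slot_middle between 0.03 and 0.04 m) or (x of case_q_mid in the frame of slot_right between -0.009 and 0.009 m and y of case_q_mid in the frame of slot_right between -0.009 and 0.009 m and z of case_q_mid in the frame of slot_right between 0.03 and 0.04 m)) and contact force between the fingers and case_q below 0.05 N and contact force between case_r_bottom and anything else above 0.2 N and horizontal distance between case_r_mid and catch_rim below 0.05 m and z of case_r_mid in the frame of catch_rim between 0.106 and 0.286 m and angle between case_r_mid's own z axis and vertical below 0.3 rad and linear speed of case_r below 0.05 m/s and contact force between the fingers and case_r above 1 N and contact force between case_r and catch below 0.05 N and contact force between case_r and shelf below 0.05 N))); the arm keeps its last pose, push and grip.
It fails at once if one of the things standing about on the shelf is pushed more than 3 cm (distance of any of handle, bolt_a, bolt_b, spanner, spacer, grease, mug from where it was at the start of the episode above 0.03 m).
It fails at once if one of the things standing about on the shelf is knocked over (angle between any of handle, bolt_a, bolt_b, spanner, spacer, grease, mug's own z axis and vertical above 0.6 rad).
It also fails if it takes over 72 s, if anything falls off the work surface, if the arm or the gripper's body presses on something with over 40 N, if the wrist force passes 120 N, or if a joint passes its speed limit or range.

## Working session

There is one attempt and no reset: what is moved stays moved. The work goes in short steps, Python scripts to look and compute and a tool call to move; the robot and the scene stay as the last step left them, time stands still between calls to the robot, and variables do not carry over. Pictures are saved under pics/ and viewed, at most 10 in all, crops included, and the job is handed in when it is done.

Besides the shell and the picture viewer there is one more tool, called after "Request:" as name(argument=value, ...) on one line, values as JSON. arm_command: Moves the arm, as the interface text tells. Its arguments: {"type":"object","properties":{"deltas":{"type":"array","items":{"type":"array","items":{"type":"array","items":{"type":"number"}}}}},"required":["deltas"]}

```bash
mkdir -p pics
cat > h.py <<'E'
import numpy as np, cv2
from plant import readout, vision, arm
def grab(name, fn=None):
    f=vision.grab_frame(name)
    if fn: cv2.imwrite('pics/'+fn, f['color'][:,:,::-1])
    return f
def ray(f,u,v):
    K=np.array(f['intrinsics']);d=np.array([(u-K[0,2])/K[0,0],(v-K[1,2])/K[1,1]])
    s=d.copy()
    for _ in range(20): s=d/(1+f['k1']*(s@s))
    T=np.array(f['world_from_camera']);return T[:3,3],T[:3,:3]@np.array([s[0],s[1],1])
def at_z(f,u,v,z):
    o,d=ray(f,u,v);return (o+d*(z-o[2])/d[2]).round(4)
def proj(f,p):
    K=np.array(f['intrinsics']);T=np.array(f['world_from_camera'])
    c=T[:3,:3].T@(np.array(p)-T[:3,3]);s=c[:2]/c[2];s=s*(1+f['k1']*(s@s))
    return (K[:2,:2]@s+K[:2,2]).round(1)
E
python3 - <<'E'
from h import *
for n in('scene','top'):
    f=grab(n,n+'0.png');print(n,np.array(f['world_from_camera']).round(3).tolist(),f['k1'],f['intrinsics'])
print(readout.read_state())
E
```

```text
scene [[0.491, 0.485, -0.723, 1.239], [0.871, -0.281, 0.403, -0.307], [-0.008, -0.828, -0.561, 0.619], [0.0, 0.0, 0.0, 1.0]] -0.08148147161198775 [[432.73432184   0.         260.06760277]
 [  0.         432.73432184 192.22787956]
 [  0.           0.           1.        ]]
top [[0.012, -0.994, 0.108, 0.47], [-1.0, -0.012, -0.0, 0.077], [0.002, -0.107, -0.994, 1.138], [0.0, 0.0, 0.0, 1.0]] -0.06956956074858499 [[394.79587996   0.         247.38286012]
 [  0.         394.79587996 191.83196302]
 [  0.           0.           1.        ]]
{'time_s': 0.1, 'q': array([ 1.05379504,  0.41185485, -0.0127107 ,  1.59692618,  0.00556858,
        1.13430542, -0.08218226]), 'joint_velocities': array([-0.00065529, -0.00259414,  0.00128225, -0.00138842, -0.00134544,
       -0.0007531 , -0.00033782]), 'effort': array([ 3.52687828e-03, -6.01826406e+01,  6.84681237e-01, -3.00091016e+01,
        1.41103656e-02,  6.40696395e-03, -2.61133800e-05]), 'eef_pos': array([ 0.27096602, -0.56272721,  0.23052938]), 'orientation': array([-3.14013577e+00,  7.47775014e-05,  4.48828613e-01]), 'wrist_force': array([-0.39007661,  0.06766768,  0.00509129]), 'ft_torque': array([-0.00587643,  0.00658594,  0.07381737]), 'grip_force': 0.0, 'width': 0.08546218950992379}
```

View pics/top0.png

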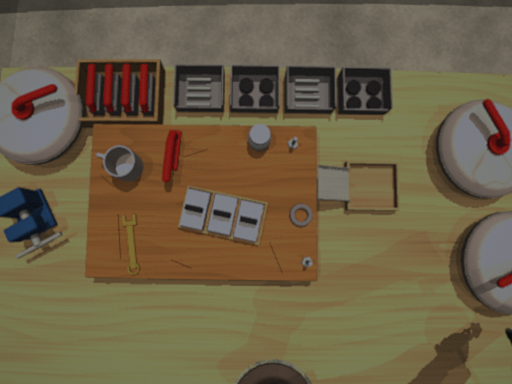

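View pics/scene0.png

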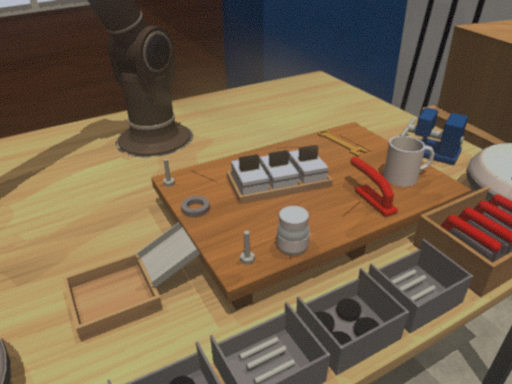

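The top view shows the tray's three cases near px (195,209), (222,215), (248,221), with the tray turned slightly. The catch box is near (372,187), the robot is at the bottom, the grease jar is at (260,137), and the bolts are at (293,143) and (307,262). The scene view shows the same layout, with the black grips upright. Next I'll enlarge the tray.

Run:
```python
import cv2
a=cv2.imread('pics/top0.png')[175:255,170:275];cv2.imwrite('pics/c1.png',cv2.resize(a,None,fx=7.5,fy=7.5,interpolation=2))
a=cv2.imread('pics/top0.png')[155:220,310:405];cv2.imwrite('pics/c2.png',cv2.resize(a,None,fx=6,fy=6,interpolation=2))
```

```text
(no output)
```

View pics/c1.png

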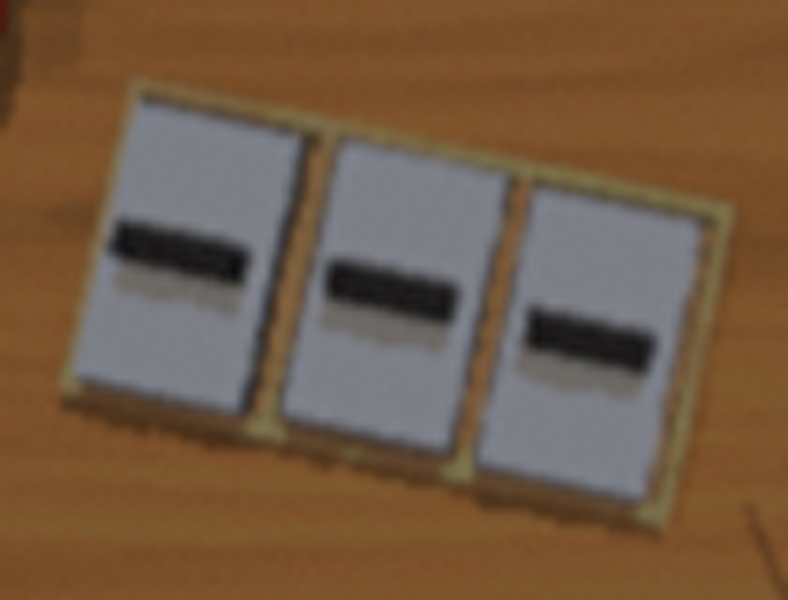

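View pics/c2.png

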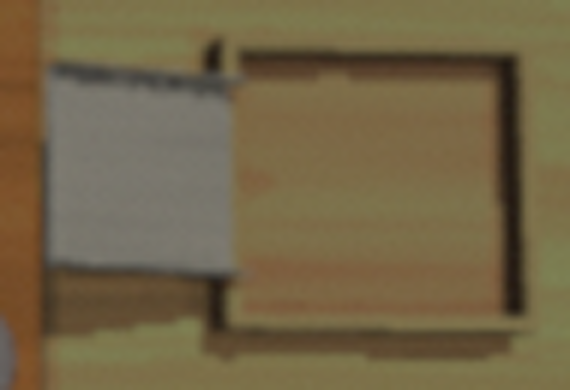

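The crop shows the tray's outer corners at about (133,80), (733,207), (662,515) and (65,390). The grip tops are centred at (180,250), (392,290) and (590,340). The box rim corners are near (208,45), (520,55), (520,325) and (205,328).

Run:
```python
from h import *
f=grab('top')
def A(L,s,ox,oy,z): return np.array([at_z(f,(u+.5)/s-.5+ox,(v+.5)/s-.5+oy,z) for u,v in L])
t=A([(133,80),(733,207),(662,515),(65,390)],7.5,170,175,.097);print(t,t.mean(0))
for i,j in((0,1),(1,2),(2,3),(3,0)):print(np.linalg.norm(t[i]-t[j]))
d=t[0]-t[1]+t[3]-t[2];print('yaw from y',np.degrees(np.arctan2(-d[0],d[1])));d=t[0]-t[3]+t[1]-t[2];print('yaw x',np.degrees(np.arctan2(d[1],d[0])))
g=A([(180,250),(392,290),(590,340)],7.5,170,175,.156);print('grips',g)
c=A([(208,45),(520,55),(520,325),(205,328)],6,310,155,.035);print(c,c.mean(0))
print('shelf',at_z(f,318,125,.08),at_z(f,318,278,.08),'bolts',at_z(f,293,147,.08),at_z(f,307,264,.08),'grease',at_z(f,260,140,.12),'handle',at_z(f,172,155,.1),'ring',at_z(f,301,215,.094))
```

```text
[[0.5987 0.2364 0.097 ]
 [0.5561 0.0233 0.097 ]
 [0.4479 0.0474 0.097 ]
 [0.4887 0.2573 0.097 ]] [0.52285 0.1411  0.097  ]
0.21731629023154247
0.11085147721162765
0.21382855281743826
0.11196789718486276
yaw from y -11.153557918203576
yaw x -11.652896072063834
grips [[0.5346 0.2101 0.156 ]
 [0.5223 0.1393 0.156 ]
 [0.5065 0.0734 0.156 ]]
[[ 0.6783 -0.1985  0.035 ]
 [ 0.6758 -0.349   0.035 ]
 [ 0.5468 -0.3452  0.035 ]
 [ 0.5438 -0.195   0.035 ]] [ 0.611175 -0.271925  0.035   ]
shelf [ 0.7726 -0.1162  0.08  ] [ 0.3576 -0.1135  0.08  ] bolts [ 0.7097 -0.0469  0.08  ] [ 0.3941 -0.0842  0.08  ] grease [0.7182 0.0448 0.12  ] handle [0.6794 0.2795 0.1   ] ring [ 0.5234 -0.0663  0.094 ]
```

Request:
arm_command(deltas=[[[0,0,-5.3,4.1,-4.15,0,1],[0,0,-10.6,8.2,-8.3,0,1],[0,0,-15.9,12.3,-12.5,0,1],[0,0,-21.2,16.4,-16.6,0,1],[0,0,-26.5,20.5,-20.8,0,1],[0,0,-31.8,24.6,-25,0,1],[0,0,-37,28.8,-29.1,0,1],[0,0,-42.4,32.9,-33.3,0,1],[0,0,-47.7,37,-37.4,0,1],[0,0,-52.9,41.1,-41.6,0,1]]])

```text
time_s: 1.4
eef_pos: [0.4613, -0.0084, 0.2314]
orientation: [3.141, 0.0, 1.375]
wrist_force: [0.8, -0.9, -0.3]
width: 0.0854
grip_force: 0.0
```

```bash
cat >> h.py <<'E'
from scipy.spatial.transform import Rotation as Ro
def to(p,yaw=-11.4+90):
    s=readout.read_state();R=Ro.from_euler('xyz',s['orientation'])
    G=Ro.from_euler('xyz',[180,0,yaw],degrees=True)
    print('t',round(s['time_s'],2),'at',s['eef_pos'].round(4),'rpy',np.degrees(s['orientation']).round(2),'w',round(s['width'],4),'turn',(R.inv()*G).as_rotvec(degrees=True).round(2),'shift cm',(R.inv().apply(np.array(p)-s['eef_pos'])*100).round(2),'q',s['q'].round(2))
E
python3 -c "
from h import *
to([.537,.211,.131])"
```

```text
t 1.4 at [ 0.4613 -0.0084  0.2314] rpy [1.7997e+02 1.0000e-02 7.8760e+01] w 0.0854 turn [0.03 0.01 0.16] shift cm [23.    3.15 10.04] q [ 0.39  0.17 -0.54  1.95  0.1   1.05 -0.38]
```

Request:
arm_command(deltas=[[[0,0,0,4.6,0.6,0,1],[0,0,0,9.2,1.2,0,1],[0,0,0,13.8,1.9,0,1],[0,0,0,18.4,2.5,0,1],[0,0,0,23,3.15,0,1],[0,0,0,23,3.15,1.5,1],[0,0,0,23,3.15,3,1],[0,0,0,23,3.15,4,1],[0,0,0,23,3.15,4,1],[0,0,0,23,3.15,4,1]]])

```text
time_s: 2.65
eef_pos: [0.5375, 0.2087, 0.1918]
orientation: [3.141, -0.0, 1.371]
wrist_force: [-0.4, -0.1, -0.6]
width: 0.086
grip_force: 0.0
```

Run:
```python
from h import *
to([.537,.211,.131])
f=grab('scene','s1.png')
a=cv2.imread('pics/s1.png')[110:220,210:350];cv2.imwrite('pics/s1c.png',cv2.resize(a,None,fx=5.4,fy=5.4,interpolation=2))
for p in([.537,.211],[.523,.141],[.509,.0715]):
  for z in(.152,.157): print((proj(f,p+[z])-[210,110])*5.4)
```

```text
t 2.65 at [0.5375 0.2087 0.1918] rpy [ 1.7996e+02 -1.0000e-02  7.8560e+01] w 0.086 turn [ 0.04 -0.01 -0.04] shift cm [ 0.21 -0.1   6.08] q [-0.01  0.43 -0.6   1.73  0.27  1.06 -0.89]
[532.44 207.36]
[533.52 196.56]
[373.14 233.82]
[373.14 223.02]
[207.9  261.36]
[207.36 250.56]
```

View pics/s1c.png

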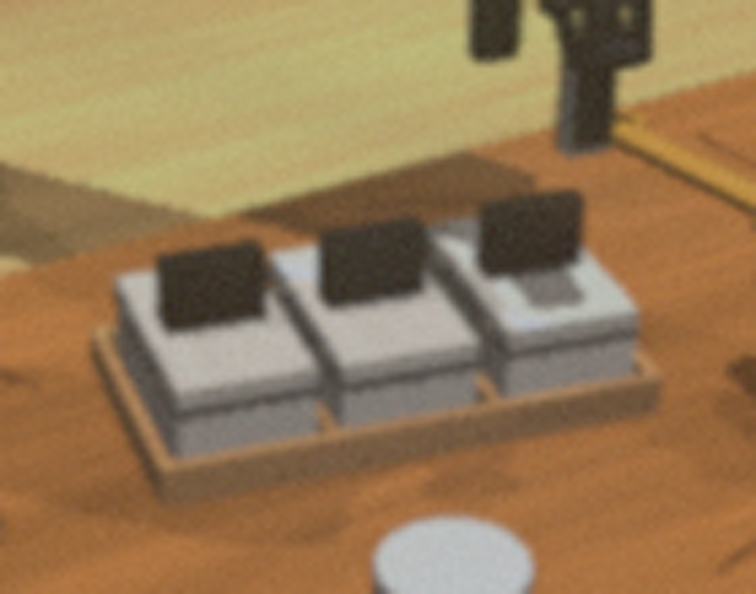

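The crop shows the grip tops at about (530,198), (371,226) and (211,250). That matches my positions with the tops at z≈0.156. I'll descend and close.

Request:
arm_command(deltas=[[[0,0,0,0.2,0,2,1],[0,0,0,0.2,0,4,1],[0,0,0,0.2,0,5.3,1],[0,0,0,0.2,0,6.1,1],[0,0,0,0.2,0,6.1,0.3],[0,0,0,0.2,0,6.1,-0.3],[0,0,0,0.2,0,6.1,-1],[0,0,0,0.2,0,6.1,-1],[0,0,0,0.2,0,6.1,-1],[0,0,0,0.2,0,6.1,-1]]])

```text
time_s: 3.95
eef_pos: [0.5373, 0.2116, 0.1308]
orientation: [-3.142, -0.0, 1.372]
wrist_force: [-4.6, 0.4, 6.2]
width: 0.013
grip_force: 60.1
```

Request:
arm_command(deltas=[[[0,0,0,0,0,-1.5,-1],[0,0,0,0,0,-3.5,-1],[0,0,0,0,0,-5,-1],[0,0,0,0,0,-6,-1],[0,0,0,0,0,-6,-1],[0,0,0,0,2.5,-6,-1],[0,0,0,0,-2.5,-6,-1],[0,0,0,0,2.5,-6,-1],[0,0,0,0,2.5,-6,-1],[0,0,0,0,2.5,-6,-1]]])

```text
time_s: 5.2
eef_pos: [0.5619, 0.2061, 0.1894]
orientation: [-3.14, 0.0, 1.372]
wrist_force: [-1.0, 0.2, -6.3]
width: 0.0128
grip_force: 61.4
```

```bash
cat >> h.py <<'E'
def ft():
    s=readout.read_state();R=Ro.from_euler('xyz',s['orientation']).as_matrix()
    print(round(s['time_s'],2),'pos',s['eef_pos'].round(4),'F',s['wrist_force'].round(2),'tool torque Ncm',(R.T@s['ft_torque']*100).round(2),'w',round(s['width'],4),'eff',s['effort'].round(2))
E
python3 -c "
from h import *
ft()"
```

```text
5.2 pos [0.5619 0.2061 0.1894] F [-1.04  0.19 -6.34] tool torque Ncm [ 4.32 -1.36 -2.29] w 0.0128 eff [ 7.800e-01 -6.092e+01 -7.320e+00 -3.059e+01  2.100e-01 -5.000e-02
  1.000e-02]
```

Request:
arm_command(deltas=[[[0,0,0,0,-5,0,-1],[0,0,0,0,-5,0,-1],[0,0,0,0,0,0,-1],[0,0,0,0,0,0,-1],[0,0,0,0,-5,0,-1],[0,0,0,0,-5,0,-1],[0,0,0,0,-5,0,-1],[0,0,0,0,-5,0,-1],[0,0,0,0,-5,0,-1],[0,0,0,0,-5,0,-1]]])

```text
time_s: 6.45
eef_pos: [0.5133, 0.216, 0.1901]
orientation: [-3.141, 0.0, 1.372]
wrist_force: [0.9, -1.0, -5.1]
width: 0.0127
grip_force: 62.3
```

```bash
python3 -c "
from h import *
ft();to([.537,.211,.131])"
```

```text
6.45 pos [0.5133 0.216  0.1901] F [ 0.86 -1.05 -5.13] tool torque Ncm [-1.47 -1.03  6.05] w 0.0127 eff [ 1.000e-02 -5.543e+01 -7.140e+00 -2.975e+01  2.000e-02  0.000e+00
  0.000e+00]
t 6.45 at [0.5133 0.216  0.1901] rpy [-179.99    0.     78.59] w 0.0127 turn [-0.01  0.   -0.01] shift cm [-0.03  2.42  5.91] q [-0.01  0.4  -0.61  1.78  0.26  1.04 -0.92]
```

```bash
cat >> h.py <<'E'
def avg(n=8):
    L=[]
    for _ in range(n):
        vision.grab_frame('top');s=readout.read_state();R=Ro.from_euler('xyz',s['orientation']).as_matrix()
        L.append(np.r_[s['wrist_force'],R.T@s['ft_torque']*100])
    L=np.array(L);print('t',s['time_s'],s['eef_pos'].round(4),'mean',L.mean(0).round(2),'sd',L.std(0).round(2))
E
python3 -c "
from h import *
avg()"
```

```text
t 6.85 [0.5132 0.2162 0.1903] mean [ 0.15  0.09 -5.88  2.47  1.76  0.52] sd [0.47 0.31 0.58 2.61 2.28 2.65]
```

Request:
arm_command(deltas=[[[0,0,0,0,0,0,-1],[0,0,0,0,5,0,-1],[0,0,0,0,5,0,-1],[0,0,0,0,0,0,-1],[0,0,0,0,0,0,-1],[0,0,0,0,5,0,-1],[0,0,0,0,5,0,-1],[0,0,0,0,5,0,-1],[0,0,0,0,5,0,-1],[0,0,0,0,5,0,-1]]])

```text
time_s: 8.1
eef_pos: [0.5617, 0.2066, 0.1904]
orientation: [3.141, 0.0, 1.373]
wrist_force: [0.6, -0.5, -6.0]
width: 0.013
grip_force: 62.7
```

```bash
python3 -c "
from h import *
avg();to([.537,.211,.131])"
```

```text
t 8.5 [0.5621 0.2063 0.1903] mean [ 0.07 -0.1  -5.79  1.52  0.46  1.58] sd [0.65 0.28 0.8  2.56 3.43 3.04]
t 8.5 at [0.5621 0.2063 0.1903] rpy [180.     0.    78.62] w 0.0129 turn [0.   0.   0.02] shift cm [-0.03 -2.56  5.93] q [-0.    0.47 -0.59  1.68  0.29  1.08 -0.88]
```

Request:
arm_command(deltas=[[[0,0,0,0,-1.3,0,-1],[0,0,0,0,-2.5,0,-1],[0,0,0,0,-2.5,1.5,-1],[0,0,0,0,-2.5,3,-1],[0,0,0,0,-2.5,4.3,-1],[0,0,0,0,-2.5,5.3,-1],[0,0,0,0,-2.5,5.9,-1],[0,0,0,0,-2.5,5.9,-1],[0,0,0,0,-2.5,5.9,1],[0,0,0,0,-2.5,5.9,1]]])

```text
time_s: 9.75
eef_pos: [0.5383, 0.2116, 0.132]
orientation: [3.14, -0.001, 1.372]
wrist_force: [0.1, 0.8, 0.5]
width: 0.0485
grip_force: 0.0
```

```bash
python3 -c "
from h import *
to([.523,.141,.131])"
```

```text
t 9.75 at [0.5383 0.2116 0.132 ] rpy [ 1.7991e+02 -6.0000e-02  7.8610e+01] w 0.0485 turn [ 0.09 -0.06  0.01] shift cm [-7.23 -0.11  0.09] q [-0.03  0.5  -0.57  1.79  0.33  0.94 -0.94]
```

Request:
arm_command(deltas=[[[0,0,0,0,0,-1.5,1],[0,0,0,0,0,-4,1],[0,0,0,-2.5,0,-5,1],[0,0,0,-5.5,0,-5,1],[0,0,0,-7.2,0,-5,1],[0,0,0,-7.2,0,-3,1],[0,0,0,-7.2,0,-1,1],[0,0,0,-7.2,0,0.05,1],[0,0,0,-7.2,0,0.05,0],[0,0,0,-7.2,0,0.05,-1]]])

```text
time_s: 11.0
eef_pos: [0.5239, 0.1411, 0.1315]
orientation: [3.141, -0.001, 1.372]
wrist_force: [-0.3, 0.1, -0.6]
width: 0.0514
grip_force: 0.0
```

```bash
python3 -c "
from h import *
to([.523,.141,.131])"
```

```text
t 11.0 at [0.5239 0.1411 0.1315] rpy [ 1.7995e+02 -3.0000e-02  7.8630e+01] w 0.0514 turn [ 0.05 -0.03  0.03] shift cm [-0.02 -0.08  0.05] q [ 0.09  0.45 -0.57  1.88  0.3   0.91 -0.82]
```

Next: finish closing, lift, then make the far, near and far strokes.

Request:
arm_command(deltas=[[[0,0,0,0,0,0,-1],[0,0,0,0,0,0,-1],[0,0,0,0,0,0,-1],[0,0,0,0,0,0,-1],[0,0,0,0,0,0,-1],[0,0,0,0,0,-1.5,-1],[0,0,0,0,0,-3.5,-1],[0,0,0,0,0,-5,-1],[0,0,0,0,0,-6,-1],[0,0,0,0,0,-6,-1]]])

```text
time_s: 12.25
eef_pos: [0.5238, 0.1407, 0.1914]
orientation: [3.14, -0.0, 1.372]
wrist_force: [-0.5, 0.8, -5.6]
width: 0.013
grip_force: 59.2
```

Request:
arm_command(deltas=[[[0,0,0,0,2.5,0,-1],[0,0,0,0,2.5,0,-1],[0,0,0,0,-2.5,0,-1],[0,0,0,0,-2.5,0,-1],[0,0,0,0,2.5,0,-1],[0,0,0,0,2.5,0,-1],[0,0,0,0,-2.5,0,-1],[0,0,0,0,-2.5,0,-1],[0,0,0,0,-2.5,0,-1],[0,0,0,0,-2.5,0,-1]]])

```text
time_s: 13.5
eef_pos: [0.4995, 0.1454, 0.1908]
orientation: [3.141, -0.0, 1.371]
wrist_force: [-0.2, 0.4, -4.4]
width: 0.0132
grip_force: 61.4
```

```bash
python3 -c "
from h import *
avg()"
```

```text
t 13.9 [0.499  0.1456 0.1907] mean [ 0.01  0.04 -5.39 -0.99  0.49 -2.03] sd [0.41 0.41 0.44 3.01 2.03 3.45]
```

Request:
arm_command(deltas=[[[0,0,0,0,0,0,-1],[0,0,0,0,5,0,-1],[0,0,0,0,5,0,-1],[0,0,0,0,0,0,-1],[0,0,0,0,0,0,-1],[0,0,0,0,5,0,-1],[0,0,0,0,5,0,-1],[0,0,0,0,5,0,-1],[0,0,0,0,5,0,-1],[0,0,0,0,5,0,-1]]])

```text
time_s: 15.15
eef_pos: [0.5475, 0.136, 0.1909]
orientation: [3.141, 0.0, 1.373]
wrist_force: [-0.2, 0.2, -5.1]
width: 0.013
grip_force: 62.1
```

```bash
python3 -c "
from h import *
avg();to([.523,.141,.131])"
```

```text
t 15.55 [0.5479 0.1357 0.1908] mean [-0.1   0.08 -5.06 -0.43 -0.38  0.35] sd [0.42 0.45 0.68 3.68 2.65 4.58]
t 15.55 at [0.5479 0.1357 0.1908] rpy [180.     0.    78.62] w 0.0132 turn [0.   0.   0.02] shift cm [ 0.03 -2.55  5.98] q [ 0.12  0.41 -0.59  1.76  0.26  1.04 -0.76]
```

Request:
arm_command(deltas=[[[0,0,0,0,-1.3,0,-1],[0,0,0,0,-2.5,0,-1],[0,0,0,0,-2.5,1.5,-1],[0,0,0,0,-2.5,3,-1],[0,0,0,0,-2.5,4.3,-1],[0,0,0,0,-2.5,5.3,-1],[0,0,0,0,-2.5,5.9,-1],[0,0,0,0,-2.5,5.9,-1],[0,0,0,0,-2.5,5.9,1],[0,0,0,0,-2.5,5.9,1]]])

```text
time_s: 16.8
eef_pos: [0.5241, 0.1409, 0.1324]
orientation: [3.14, -0.001, 1.372]
wrist_force: [1.2, 1.3, -0.1]
width: 0.0487
grip_force: 0.0
```

```bash
python3 -c "
from h import *
to([.509,.072,.131])"
```

```text
t 16.8 at [0.5241 0.1409 0.1324] rpy [ 1.7992e+02 -4.0000e-02  7.8610e+01] w 0.0487 turn [ 0.08 -0.04  0.01] shift cm [-7.05 -0.12  0.14] q [ 0.1   0.45 -0.58  1.87  0.3   0.91 -0.82]
```

Request:
arm_command(deltas=[[[0,0,0,0,0,-1.5,1],[0,0,0,0,0,-4,1],[0,0,0,-2.5,0,-5,1],[0,0,0,-5.5,0,-5,1],[0,0,0,-7.1,0,-5,1],[0,0,0,-7.1,0,-3,1],[0,0,0,-7.1,0,-1,1],[0,0,0,-7.1,0,0.1,1],[0,0,0,-7.1,0,0.1,0],[0,0,0,-7.1,0,0.1,-1]]])

```text
time_s: 18.05
eef_pos: [0.5099, 0.0714, 0.1315]
orientation: [3.141, -0.0, 1.372]
wrist_force: [0.9, -0.2, 0.0]
width: 0.0516
grip_force: 0.0
```

Request:
arm_command(deltas=[[[0,0,0,0,0,0,-1],[0,0,0,0,0,0,-1],[0,0,0,0,0,0,-1],[0,0,0,0,0,0,-1],[0,0,0,0,0,0,-1],[0,0,0,0,0,-1.5,-1],[0,0,0,0,0,-3.5,-1],[0,0,0,0,0,-5,-1],[0,0,0,0,0,-6,-1],[0,0,0,0,0,-6,-1]]])

```text
time_s: 19.3
eef_pos: [0.5097, 0.071, 0.1914]
orientation: [3.14, -0.0, 1.372]
wrist_force: [0.2, -0.7, -9.1]
width: 0.013
grip_force: 59.5
```

Request:
arm_command(deltas=[[[0,0,0,0,2.5,0,-1],[0,0,0,0,2.5,0,-1],[0,0,0,0,-2.5,0,-1],[0,0,0,0,-2.5,0,-1],[0,0,0,0,2.5,0,-1],[0,0,0,0,2.5,0,-1],[0,0,0,0,-2.5,0,-1],[0,0,0,0,-2.5,0,-1],[0,0,0,0,-2.5,0,-1],[0,0,0,0,-2.5,0,-1]]])

```text
time_s: 20.55
eef_pos: [0.4855, 0.0758, 0.1909]
orientation: [3.141, -0.0, 1.372]
wrist_force: [-0.3, -0.1, -8.9]
width: 0.0127
grip_force: 62.8
```

```bash
python3 -c "
from h import *
avg()"
```

```text
t 20.95 [0.485  0.076  0.1907] mean [ 0.24 -0.28 -8.18 -4.78 -2.3   0.88] sd [0.37 0.46 0.26 3.05 2.62 2.17]
```

Request:
arm_command(deltas=[[[0,0,0,0,0,0,-1],[0,0,0,0,5,0,-1],[0,0,0,0,5,0,-1],[0,0,0,0,0,0,-1],[0,0,0,0,0,0,-1],[0,0,0,0,5,0,-1],[0,0,0,0,5,0,-1],[0,0,0,0,5,0,-1],[0,0,0,0,5,0,-1],[0,0,0,0,5,0,-1]]])

```text
time_s: 22.2
eef_pos: [0.5334, 0.0663, 0.1909]
orientation: [-3.141, 0.0, 1.373]
wrist_force: [0.2, 0.6, -7.4]
width: 0.013
grip_force: 64.4
```

```bash
python3 -c "
from h import *
avg();to([.611,-.272,.227])"
```

```text
t 22.6 [0.5339 0.0661 0.1908] mean [ 0.07  0.15 -8.02  7.43 -1.16  0.4 ] sd [0.25 0.31 0.31 1.81 1.82 2.96]
t 22.6 at [0.5339 0.0661 0.1908] rpy [180.     0.    78.61] w 0.013 turn [0.   0.   0.01] shift cm [-31.62  14.24  -3.62] q [ 0.26  0.37 -0.59  1.83  0.24  1.02 -0.63]
```

The right case rattles: its torque shifts by 12 N cm, against under 1 for the other two. I'll carry it to the box, raised a little.

Request:
arm_command(deltas=[[[0,0,0,0,0,-1,-1],[0,0,0,-2,1,-2,-1],[0,0,0,-5,2.3,-3,-1],[0,0,0,-9,4,-3,-1],[0,0,0,-13,6,-3,-1],[0,0,0,-17,7.7,-3,-1],[0,0,0,-21,9.5,-3,-1],[0,0,0,-25,11.3,-2.5,-1],[0,0,0,-28.5,12.8,-2,-1],[0,0,0,-30.5,13.8,-1.5,-1]]])

```text
time_s: 23.85
eef_pos: [0.6089, -0.2629, 0.2058]
orientation: [3.142, 0.001, 1.369]
wrist_force: [0.4, -0.6, -9.4]
width: 0.0129
grip_force: 64.3
```

Request:
arm_command(deltas=[[[0,0,0,-0.8,0.3,0.1,-1],[0,0,0,-1.1,0.4,0.2,-1],[0,0,0,-1.1,0.4,0.2,-1],[0,0,0,-1.1,0.4,0.2,-1],[0,0,0,-1.1,0.4,0.2,-1],[0,0,0,-1.1,0.4,0.2,-1],[0,0,0,-1.1,0.4,0.2,-1],[0,0,0,-1.1,0.4,0.2,-1],[0,0,0,-1.1,0.4,0.2,-1],[0,0,0,-1.1,0.4,0.2,-1]]])

```text
time_s: 25.1
eef_pos: [0.6107, -0.2717, 0.2037]
orientation: [-3.142, -0.0, 1.372]
wrist_force: [1.4, -1.0, -7.8]
width: 0.0129
grip_force: 64.3
```

Run:
```python
from h import *
to([.611,-.272,.203]);avg(4)
grab('top','t2.png');grab('scene','s2.png')
a=cv2.imread('pics/t2.png')[120:280,80:410];b=cv2.imread('pics/s2.png')[100:340,50:470]
a=cv2.resize(a,(800,388));cv2.imwrite('pics/t2c.png',a);cv2.imwrite('pics/s2c.png',cv2.resize(b,(800,457)))
```

```text
t 25.1 at [ 0.6107 -0.2717  0.2037] rpy [-180.     -0.     78.61] w 0.0129 turn [-0.   -0.    0.01] shift cm [-0.02  0.03  0.07] q [ 0.65  0.55 -0.46  1.49  0.26  1.16 -0.05]
t 25.3 [ 0.6107 -0.2717  0.2038] mean [ 0.02  0.27 -7.59  6.17 -1.32 -1.45] sd [0.58 0.22 0.71 2.8  2.8  2.04]
```

View pics/t2c.png

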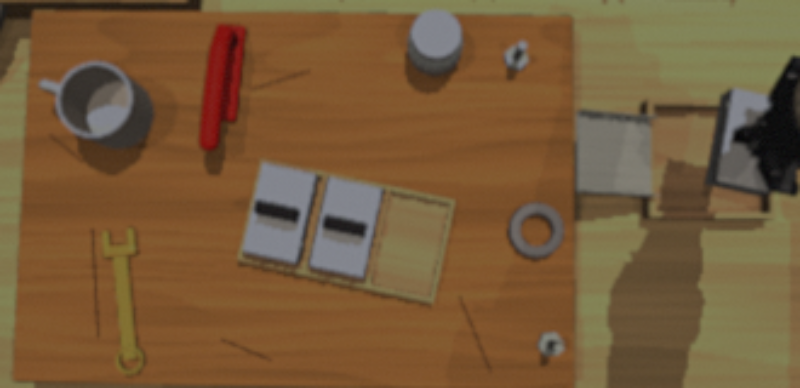

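View pics/s2c.png

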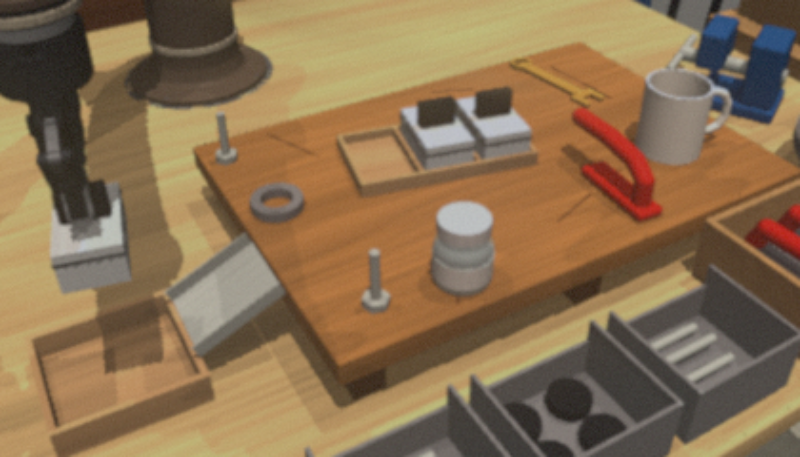

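The crops show both silent cases flat in their compartments at (277,211) and (345,225). The third case is held level over the catch box near (760,140), and nothing else on the shelf has moved.

```bash
python3 -c "
from plant import arm
print(arm.close_job())"
```

```text
the job is handed in; nothing more can be done
None
```

The right-compartment case is the one that rattles, and I handed the job in with it held level about 12 cm above the catch box rim, over its middle; the two silent cases lie flat in the tray and nothing else on the shelf was moved (the judge's verdict was not shown).

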